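# Move the battery pack from its charger to the lens scanner

## Task

Squeeze the battery pack's two orange side tabs together to unlock it, lift it out of the charger and stand it upright on an empty patch of the worktop. Then let go, take it again by its two broad faces (the scanner's guards leave no room at the tabs) and press it into the lens scanner's bay, brass contacts toward the display, until it is fully home and both tabs have sprung out again; let go. Do not drop the pack or tip it over, and leave the tin, bottle, dial gauge and buffing block where they are.

Things in the scene. Friction and masses are not known exactly. Their poses are not given: they have to be found in the camera images.
- charger: Low black charging dock fixed to the worktop, 92 x 96 mm, 12 mm high, one battery bay in its middle. Origin: on the worktop under the bay centre; z up, x = the side of the bay's brass contact springs, y = across its two steel catch bridges. Place and yaw vary; charger and scanner may change sides, one to the robot's left, one to its right.
- charger_seat (a point): Centre of the charger's bay floor, 12 mm above the worktop; axes as the charger's. Heights over this floor: end walls at x +-20 mm (inner faces, 4 mm thick) reach 23 mm; catch bridges at y +-26.5 mm (inner faces, 5 mm thick) span 20 to 25 mm. The pack fits with 2 mm play in x, 1.5 mm in y each side.
- scanner: White lens scanner fixed to the worktop, base 103 x 96 mm (x -45 to +58 mm), 12 mm high, a 34 mm high display console at x +58 to +78 mm. Origin: on the worktop under its bay centre; z up, x toward the display, y across the bay's catch bridges. Beside the bay two guard plates (inner faces y +-36 mm, 5 mm thick, x +-20 mm, tops 74 mm over the worktop) shroud the pack's tabs.
- scanner_seat (a point): Centre of the scanner's bay floor, 12 mm above the worktop; axes as the scanner's. The bay itself is the same as the charger's; its x sides are free above the 23 mm end walls. A pack that is home has its origin here and its x axis along the scanner's x (brass contacts toward the display).
- pack: Grey battery pack, 36 x 50 x 70 mm (x, y, z), 0.13 to 0.26 kg, starts locked in the charger, its axes along the charger's. Origin: centre of its underside; z up. Broad +x face: three brass contacts, blue label; broad -x face: black ribs; orange release tabs on the two narrow y faces. Grip 36 mm wide across the broad faces. Stands by itself. With both tabs squeezed in it lifts straight out.
- pack_contacts (a point): Point on the pack's brass contacts, on its +x face 13 mm above its underside. Below each tab a hook (13 to 18 mm above the underside, out to y +-30 mm, ramped below) locks under the bay's bridge. Pushed straight down into a bay (3 to 8 N) the hooks ride in past the bridges by themselves and snap out when the pack is on the bay floor.
- grinder_corner (a point): Fixed furniture to keep clear of: front right corner of the beige hand grinder, which fills the worktop beyond x = 0.455 for y from -0.02 to 0.175: a 38 mm high tray to x = 0.514, then a body 130 mm high.
- lensmeter_corner (a point): Fixed furniture to keep clear of: front left corner of the lens meter, which fills x > 0.475 for y from -0.45 to -0.235, up to 380 mm high. A marker pen lies in front of it at y -0.50 to -0.37, and small clutter stands anywhere beyond x = 0.66. The worktop's front edge is nearer than x = 0.35.
- groover_corner (a point): Fixed furniture to keep clear of: front right corner of the grey burr-topped groover, which with the boxes behind it fills x > 0.51 for y > 0.29, up to 130 mm high.
- left_tab_face (a point): Centre of the outer face (16 mm wide, 18 mm tall) of the release tab on the pack's +y side, 52 mm above the underside; at rest 31 mm from the middle, so the two faces stand 62 mm apart.
- right_tab_face (a point): The same on the pack's -y side.
- tab_left (a joint): Travel of the +y tab in m: 0 sprung out, 0.006 fully pressed in (about 4.5 N).
- tab_right (a joint): Travel of the -y tab in m: 0 sprung out, 0.006 fully pressed in (about 4.5 N).
- tin: Bystander: round tin, teal lid, 54 mm across, 22 mm high, loose. Origin: centre of its underside.
- spray: Bystander: white bottle, 50 mm across, 131 mm high, loose, upright. Origin: centre of its underside.
- dial_gauge: Bystander: round white dial gauge lying on its back, 72 x 50 mm, 12 mm high, loose. Origin: centre of its underside.
- buffer: Bystander: wooden-backed buffing block, 26 x 62 mm, 24 mm high, loose. Origin: centre of its underside.

How it is judged (in metres and radians):
On the way, in this order (a step that is already met when the one before it is completed fails the run):
1. both release tabs are squeezed in while the pack is in the charger (value of joint each of tab_left, tab_right above 0.0045 m and distance between pack and charger_seat below 0.01 m), for 0.1 s.
2. the pack is lifted clear of the charger (height (world z) of pack above 0.05 m), for 0.1 s.
3. the pack stands upright on the worktop, let go (height (world z) of pack below 0.004 m and angle between pack's own z axis and vertical below 0.1 rad and contact force between the fingers and pack below 0.1 N and linear speed of pack below 0.02 m/s), for 0.2 s.
At the end, for the whole second after the job is handed in: The pack stands at rest in the scanner's bay: within 3.5 mm of the bay centre each way, its underside within 3 mm of the bay floor, upright within 0.06 rad, its brass contacts on the display side, both tabs sprung out (less than 2 mm in), nothing touching it but the bay (x of pack in the frame of scanner_seat between -0.0035 and 0.0035 m and y of pack in the frame of scanner_seat between -0.0035 and 0.0035 m and z of pack in the frame of scanner_seat between -0.003 and 0.003 m and angle between pack's own z axis and vertical below 0.06 rad and x of pack_contacts in the frame of scanner_seat above 0.01 m and value of joint each of tab_left, tab_right below 0.002 m and linear speed of pack below 0.01 m/s).
It fails at once if the pack is dropped: falls out of the fingers at more than 0.45 m/s (contact force between the fingers and pack below 0.05 N and linear speed of pack above 0.45 m/s).
It fails at once if the pack is tipped over (angle between pack's own z axis and vertical above 0.9 rad).
It fails at once if the tin, bottle, dial gauge or buffing block is moved more than 15 mm (distance of any of tin, spray, dial_gauge, buffer from where it was at the start of the episode above 0.015 m).
It also fails if it takes over 54 s, if anything falls off the work surface, if the arm or the gripper's body presses on something with over 40 N, if the wrist force passes 120 N, or if a joint passes its speed limit or range.

## Robot

A 6-joint arm with a two-finger parallel gripper is mounted at the origin on a cart in front of the work surface, level with it; the furniture and walls round the work are solid. World frame = base frame: x ahead of the robot, y to its left, z up, the work surface at z = 0. Lengths are in m, angles in degrees, forces in N, time in s.
With the tool pointing down it reaches from about 0.4 to 0.825 m from the base axis. Payload 7 kg.
Tool frame: the origin (TCP) lies midway between the tips of the shut fingers; the grasp point (between the pads) lies 19 mm behind it (ctrl.hold_point_z is the distance from the TCP to the grasp point, in m); z points along the fingers, y is the line along which they close (so a half turn about z gives the same grasp; the last joint's range is limited). The gripper opens to 88 mm and grips with 3 to 60 N. Pads are 19 mm wide; open, the fingers measure 130 mm over their backs; the gripper's body (78 mm by 193 mm) begins 47 mm behind the grasp point.
Start: joints at [85.376, 20.546, 0.682, 0, -70.136, -16.507], TCP at [0.243, 0.63, 0.227] pointing down, gripper open.
Joint ranges: [-176.03, 176.03], [-82.01, 121.73], [-58.28, 71.71], [-173.87, 95.51], [-174.79, -0.11], [-173.66, 173.66]. Speed limits (degrees/s): [136.94, 136.94, 172.46, 180, 180, 180].

## Interface

Orientations are given as [roll, pitch, yaw] about the fixed x, y, z axes, in that order (R = Rz(yaw) Ry(pitch) Rx(roll)).
In Python, from plant import ctrl gives the robot as it stands.
- The arm moves only by the tool apply_moves, never from a script. Its argument "deltas" is a list of rows, each an object with "fingers": the finger opening in mm, from 0 to 87.6; "delta_pos": the shift along the tool's x, y, z in mm, a list of three; "angular": the turn, a rotation vector about the tool's x, y, z in degrees, a list of three. A call has 1 to 10 rows; each row is the pose to reach, as a shift and turn from the pose commanded when the call began, along the tool's axes at that moment; what a row does not reach only later rows make up. A row lasts 1/10 s, in which the tool goes at most 50 mm and 8.59 degrees, less where a joint would pass 70% of its speed; a pose out of reach is approached as far as the arm can. A call with a gripper value outside its range is refused whole. The fingers move at their own pace and stop on an object; the grip force is fixed at half the most. Time passes only in rows, so rows that repeat a pose let the fingers close. It gives the time, the measured TCP pose, the force, the opening and the grip force at its end, in the units of the state.
- ctrl.get_obs(): the state, without advancing time (a new reading comes with each control period).
- ctrl.snapshot(name): name is "side" or "top" or "wrist"; returns the picture (384x512x3 uint8, red, green, blue); there is no depth.
- ctrl.camera_params(name): a dict with "fx", "fy", "cx", "cy" (pixels), "cam_to_world" (4x4, takes a point from camera to world coordinates); the wrist camera has in their place "mount" (4x4, takes a point from camera to tool coordinates, whose origin is the TCP and whose axes are the flange's). Camera axes: x right, y up, looking along -z (the intrinsics and any distortion apply to the point x, -y, -z); pixel columns grow to the right and rows downward; lengths in m; the calibration is good to about 2 mm. A picture is of the moment at which its call begins: read the wrist's pose just before it. camera_params takes no time and is no camera call.
- ctrl.close_job(): hands the job in; it is judged then, once.
The state is a dict: "clock": time; "joint_pos": joint angles; "qvel": joint speeds; "tau": joint torques, N m; "tool_pos": TCP position; "orientation": TCP orientation; "force": force on the tool from outside, world axes, zero at the start; "moment": the same for the moment, N m; "opening": finger opening in m; "gripper_force": force on a finger pad.
Only numpy, scipy, OpenCV 4.12 (cv2) and the standard library are available. Lean on these libraries where they do the work, as an engineer would, in place of code of your own. Each camera call takes 0.05 s, during which the arm holds its last target. There are 200 camera calls.

## Working session

There is one attempt and no reset: what is moved stays moved. The work goes in short steps, Python scripts to look and compute and a tool call to move; the robot and the scene stay as the last step left them, time stands still between calls to the robot, and variables do not carry over. Pictures are saved under pics/ and viewed, at most 10 in all, crops included, and the job is handed in when it is done.

Besides the shell and the picture viewer there is one more tool, called as name(argument=value, ...), one argument or row to a line, values as JSON. apply_moves: Moves the arm, as the interface text tells. Its arguments: {"type":"object","properties":{"deltas":{"type":"array"}},"required":["deltas"]}

```bash
mkdir -p pics; ls
cat > h.py <<'E'
import numpy as np, cv2
from scipy.spatial.transform import Rotation as R
from plant import ctrl
def T():
    o=ctrl.get_obs(); M=np.eye(4); M[:3,:3]=R.from_euler('xyz',o['orientation'],degrees=True).as_matrix(); M[:3,3]=o['tool_pos']; return M
def cam(n):
    p=ctrl.camera_params(n)
    C=p['cam_to_world'] if 'cam_to_world' in p else T()@np.array(p['mount'])
    return p,np.array(C)
def ray(p,C,u,v,z):
    d=C[:3,:3]@np.array([(u-p['cx'])/p['fx'],-(v-p['cy'])/p['fy'],-1]); o=C[:3,3]
    return o+d*(z-o[2])/d[2]
def proj(p,C,X):
    q=C[:3,:3].T@(np.array(X)-C[:3,3]); return p['cx']+p['fx']*q[0]/-q[2], p['cy']+p['fy']*q[1]/q[2]
def snap(n,f):
    im=ctrl.snapshot(n); cv2.imwrite('pics/'+f,cv2.cvtColor(im,cv2.COLOR_RGB2BGR)); return im
E
python3 - <<'E'
from h import *
print(ctrl.get_obs())
for n in ('top','side','wrist'):
    print(n,{k:(np.round(v,3).tolist() if k not in('x',) else v) for k,v in ctrl.camera_params(n).items()})
a=snap('top','top0.png'); b=snap('side','side0.png')
E
```

```text
pics
{'clock': 0.0, 'joint_pos': array([ 8.53748229e+01,  2.05920519e+01,  6.33462627e-01, -2.19565301e-02,
       -7.01332728e+01, -1.65065010e+01]), 'qvel': array([-0.04793477,  0.03215846, -0.01247638, -0.01364041,  0.02231371,
        0.04910471]), 'tau': array([-1.05288764e-03, -5.82715452e+01,  2.93061000e+01,  6.99717566e+00,
        6.90771107e-03, -1.56751439e-04]), 'tool_pos': array([0.24318867, 0.62915344, 0.22560756]), 'orientation': array([ 1.79906059e+02, -6.31332527e-03, -2.11391511e+01]), 'force': array([-0.3379018 , -0.62053622, -0.65121327]), 'moment': array([-0.01859778, -0.04847672, -0.01619171]), 'gripper_force': 0.0, 'opening': 0.08755403076953076}
top {'fx': 416.239, 'fy': 416.239, 'cx': 258.518, 'cy': 197.26, 'cam_to_world': [[-0.011, 0.993, -0.117, 0.37], [-1.0, -0.009, 0.016, -0.003], [0.015, 0.117, 0.993, 1.164], [0.0, 0.0, 0.0, 1.0]]}
side {'fx': 473.394, 'fy': 473.394, 'cx': 252.047, 'cy': 195.835, 'cam_to_world': [[0.999, -0.039, 0.034, 0.525], [0.046, 0.407, -0.912, -1.357], [0.022, 0.912, 0.409, 0.66], [0.0, 0.0, 0.0, 1.0]]}
wrist {'fx': 289.226, 'fy': 289.226, 'cx': 259.741, 'cy': 192.371, 'mount': [[0.0, 0.959, 0.283, 0.078], [1.0, -0.0, 0.0, -0.0], [0.0, 0.283, -0.959, -0.157], [0.0, 0.0, 0.0, 1.0]]}
```

View pics/top0.png

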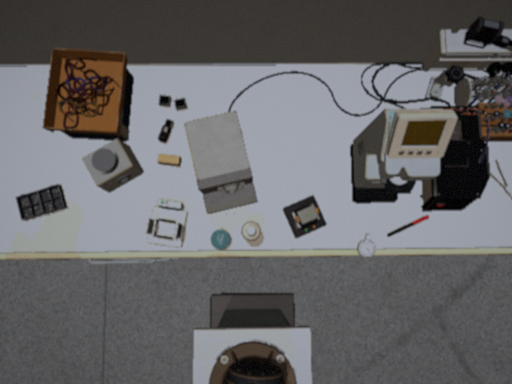

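View pics/side0.png

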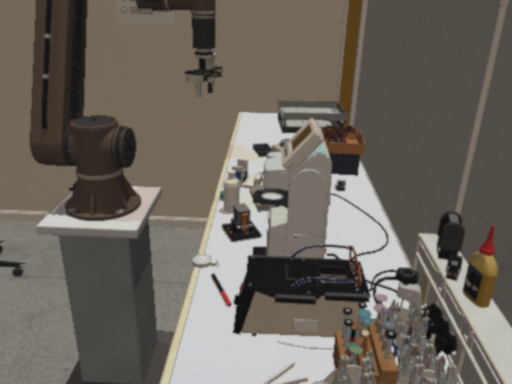

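The top view shows the charger and pack at about (305,216), the scanner at (167,225) with its display at (172,205), the tin at (221,239), the bottle at (251,231) and the dial gauge at (367,246). The side view confirms that the pack stands in the charger.

Run:
```python
from h import *
im=cv2.imread('pics/top0.png'); p,C=cam('top')
a=cv2.resize(im[185:255,265:345],None,fx=5,fy=5,interpolation=cv2.INTER_CUBIC);b=cv2.resize(im[185:255,130:210],None,fx=5,fy=5,interpolation=cv2.INTER_CUBIC)
o=cv2.convertScaleAbs(np.hstack([b,a]),alpha=1.3); cv2.imwrite('pics/crop0.png',o)
for n,u,v,z in [('charger',305,216,.012),('packtop',307,213,.082),('scanner',167,225,.012),('disp',172,205,.034),('tin',221,239,.02),('spraytop',251,231,.12),('dial',367,246,.01),('wood',168,160,.02)]: print(n,ray(p,C,u,v,z).round(3))
# dark blob of charger
g=cv2.cvtColor(im,cv2.COLOR_BGR2GRAY); m=np.zeros_like(g); m[190:242,278:332]=(g[190:242,278:332]<75)*255
c=max(cv2.findContours(m,0,2)[0],key=cv2.contourArea); r=cv2.boxPoints(cv2.minAreaRect(c)); P=np.array([ray(p,C,u,v,.012) for u,v in r]); print(r.round(1).tolist(),P.round(3),P.mean(0))
```

```text
charger [ 0.451 -0.151  0.012]
packtop [ 0.454 -0.147  0.082]
scanner [0.43  0.231 0.012]
disp [0.483 0.214 0.034]
tin [0.39  0.082 0.02 ]
spraytop [ 0.407 -0.001  0.12 ]
dial [ 0.367 -0.321  0.01 ]
wood [0.611 0.229 0.02 ]
[[282.6000061035156, 208.5], [312.6000061035156, 195.1999969482422], [325.5, 224.1999969482422], [295.5, 237.60000610351562]] [[ 0.473 -0.089  0.012]
 [ 0.509 -0.174  0.012]
 [ 0.428 -0.207  0.012]
 [ 0.392 -0.123  0.012]] [ 0.45049655 -0.1482482   0.012     ]
```

View pics/crop0.png

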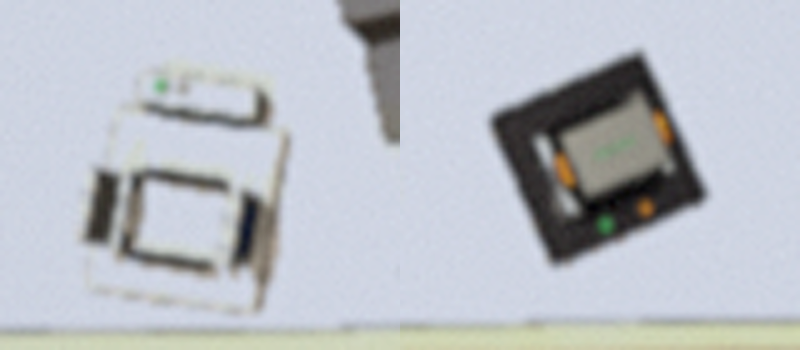

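The crop shows the scanner's display at the top of the left half, pointing away from the robot with its x yaw near -8°. In the right half the pack's orange tabs are at (565,168) and (662,125), so the tab axis is about 23° off world y.

```bash
cat >> h.py <<'E'
def to(x,y,z,yaw,M=None):
    M=T() if M is None else M
    W=R.from_euler('xyz',[180,0,yaw],degrees=True).as_matrix()
    d=M[:3,:3].T@(np.array([x,y,z])-M[:3,3])*1000; r=R.from_matrix(M[:3,:3].T@W).as_rotvec(degrees=True)
    print('pos',d.round(1).tolist(),'ang',r.round(2).tolist())
E
python3 - <<'E'
from h import *
p,C=cam('top'); print(ray(p,C,352,202,0),ray(p,C,352,150,0.05))
to(.43,.25,.30,-97.5)
E
```

```text
[ 0.49038101 -0.28628229  0.        ] [ 0.62853537 -0.27950252  0.05      ]
pos [311.0, 286.4, -73.8] ang [0.07, -0.07, 76.36]
```

apply_moves(
  deltas=[
    {"fingers": 87, "delta_pos": [35, 30, -30], "angular": [0, 0, 8]},
    {"fingers": 87, "delta_pos": [70, 64, -60], "angular": [0, 0, 16]},
    {"fingers": 87, "delta_pos": [104, 96, -74], "angular": [0, 0, 24]},
    {"fingers": 87, "delta_pos": [139, 128, -74], "angular": [0, 0, 32]},
    {"fingers": 87, "delta_pos": [174, 160, -74], "angular": [0, 0, 40]},
    {"fingers": 87, "delta_pos": [208, 192, -74], "angular": [0, 0, 48]},
    {"fingers": 87, "delta_pos": [243, 224, -74], "angular": [0, 0, 56]},
    {"fingers": 87, "delta_pos": [277, 256, -74], "angular": [0, 0, 64]},
    {"fingers": 87, "delta_pos": [311, 286, -74], "angular": [0, 0, 72]},
    {"fingers": 87, "delta_pos": [311, 286, -74], "angular": [0, 0, 76.4]},
  ],
)

```text
clock: 1.1
tool_pos: [0.4315, 0.2465, 0.3007]
orientation: [-180.0, -0.0, -98.1]
force: [0.3, 0.7, -0.1]
opening: 0.0869
gripper_force: 0.0
```

Run:
```python
from h import *
print(ctrl.get_obs()['joint_pos'].round(1)); np.save('Tsc.npy',cam('wrist')[1]); print(T()[:3].round(4).tolist())
snap('wrist','w_scan.png'); to(.44,-.15,.28,-157)
```

```text
[ 52.5   1.1 -14.1   0.  -74.8 -60.5]
[[-0.1405, -0.9901, -0.0, 0.4315], [-0.9901, 0.1405, -0.0005, 0.2465], [0.0005, -0.0, -1.0, 0.3007]]
pos [392.8, -65.8, 20.6] ang [0.01, -0.01, 58.78]
```

View pics/w_scan.png

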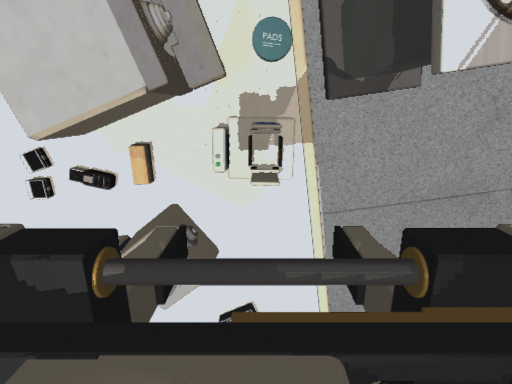

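The wrist view shows the scanner base at about (230–295, 118–180), its display on the left at (219,150), the bay centred near (265,150), and the grinder at the upper left, clear of it. Next, the charger.

apply_moves(
  deltas=[
    {"fingers": 87, "delta_pos": [45, -7, 0], "angular": [0, 0, 7]},
    {"fingers": 87, "delta_pos": [90, -15, 0], "angular": [0, 0, 14]},
    {"fingers": 87, "delta_pos": [135, -22, 0], "angular": [0, 0, 21]},
    {"fingers": 87, "delta_pos": [180, -30, 0], "angular": [0, 0, 28]},
    {"fingers": 87, "delta_pos": [225, -37, 0], "angular": [0, 0, 35]},
    {"fingers": 87, "delta_pos": [270, -45, 5], "angular": [0, 0, 42]},
    {"fingers": 87, "delta_pos": [315, -52, 10], "angular": [0, 0, 49]},
    {"fingers": 87, "delta_pos": [360, -60, 15], "angular": [0, 0, 56]},
    {"fingers": 87, "delta_pos": [392, -66, 20], "angular": [0, 0, 58.8]},
    {"fingers": 87, "delta_pos": [392, -66, 20], "angular": [0, 0, 58.8]},
  ],
)

```text
clock: 2.15
tool_pos: [0.4438, -0.149, 0.2793]
orientation: [180.0, -0.1, -156.5]
force: [-0.7, 1.4, 0.0]
opening: 0.087
gripper_force: 0.0
```

Run:
```python
from h import *
print(ctrl.get_obs()['joint_pos'].round(1)); print(T()[:3,3].round(4).tolist(),ctrl.get_obs()['orientation'])
np.save('Tch.npy',cam('wrist')[1]); snap('wrist','w_ch.png')
```

```text
[  5.6  -1.2 -19.2  -0.  -72.2 -72.1]
[0.4438, -0.149, 0.2793] [ 1.79955495e+02 -1.38035140e-01 -1.56512746e+02]
```

View pics/w_ch.png

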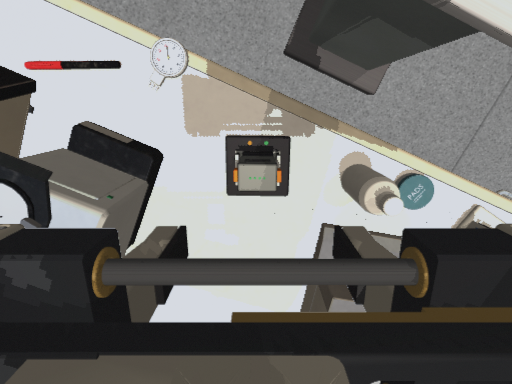

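The pack is at (257,177), with orange tabs at (236,176) and (280,176) and the charger outline nearly square to the image. I'll zoom in to see which face looks toward the robot.

Run:
```python
from h import *
im=cv2.imread('pics/w_ch.png'); C=np.load('Tch.npy'); p=ctrl.camera_params('wrist')
cv2.imwrite('pics/crop1.png',cv2.convertScaleAbs(cv2.resize(im[125:205,215:300],None,fx=6,fy=6,interpolation=cv2.INTER_CUBIC),alpha=1.6))
sub=im[160:200,220:300]; h=cv2.cvtColor(sub,cv2.COLOR_BGR2HSV)
m=cv2.inRange(h,(5,130,90),(22,255,255)); n,l,s,c=cv2.connectedComponentsWithStats(m)
for i in range(1,n):
    if s[i,4]>5: u,v=c[i]+[220,160]; print(s[i].tolist(),u.round(1),v.round(1),ray(p,C,u,v,.067).round(4))
m=np.zeros(im.shape[:2],np.uint8); m[130:200,220:296]=(cv2.cvtColor(im,6)[130:200,220:296]<80)*255
c=max(cv2.findContours(m,0,2)[0],key=cv2.contourArea); r=cv2.boxPoints(cv2.minAreaRect(c)); P=np.array([ray(p,C,u,v,.012) for u,v in r]);print(r.round(1).tolist(),P.round(4).tolist(),P.mean(0).round(4))
e=P[1]-P[0];print(np.degrees(np.arctan2(e[1],e[0])))
```

```text
[13, 9, 5, 13, 63] 235.0 175.2 [ 0.4654 -0.1752  0.067 ]
[57, 10, 5, 13, 60] 279.0 175.7 [ 0.4432 -0.1222  0.067 ]
[[226.0, 136.0], [289.0, 136.0], [289.0, 195.0], [226.0, 195.0]] [[0.4303, -0.2084, 0.012], [0.394, -0.1249, 0.012], [0.4747, -0.087, 0.012], [0.5132, -0.1755, 0.012]] [ 0.4531 -0.1489  0.012 ]
113.49865304665371
```

View pics/crop1.png

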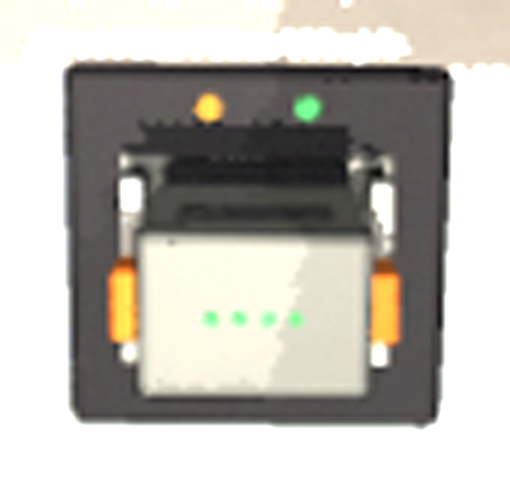

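Run:
```python
from h import *
C=np.load('Tch.npy'); p=ctrl.camera_params('wrist'); M=T()
for u,v in [(162,155),(135,240),(78,125)]:
  for z in (0,.06,.12): 
    X=ray(p,C,u,v,z); q=M[:3,:3].T@(X-np.array([.453,-.149,M[2,3]])); print(u,v,z,X.round(3),(q*1000).round(0))
to(.453,-.149,.13,-156.5); to(.453,-.149,.045,-156.5)
```

```text
162 155 0 [ 0.497 -0.288  0.   ] [  15. -145.  280.]
162 155 0.06 [ 0.48  -0.273  0.06 ] [  24. -124.  220.]
162 155 0.12 [ 0.463 -0.258  0.12 ] [  34. -104.  160.]
135 240 0 [ 0.649 -0.284  0.   ] [-126. -203.  279.]
135 240 0.06 [ 0.611 -0.27   0.06 ] [ -97. -174.  219.]
135 240 0.12 [ 0.574 -0.256  0.12 ] [ -68. -146.  159.]
78 125 0 [ 0.504 -0.414  0.   ] [  59. -264.  280.]
78 125 0.06 [ 0.486 -0.382  0.06 ] [  63. -227.  220.]
78 125 0.12 [ 0.468 -0.35   0.12 ] [  66. -190.  160.]
pos [-8.0, -4.9, 149.7] ang [0.04, -0.1, 0.09]
pos [-8.1, -5.0, 234.7] ang [0.04, -0.1, 0.09]
```

The robot-side face has black ribs, so pack +x points away from the robot at yaw 23.5°. Now descending.

apply_moves(
  deltas=[
    {"fingers": 87, "delta_pos": [-8, -5, 40], "angular": [0, 0, 0]},
    {"fingers": 87, "delta_pos": [-8, -5, 80], "angular": [0, 0, 0]},
    {"fingers": 87, "delta_pos": [-8, -5, 120], "angular": [0, 0, 0]},
    {"fingers": 87, "delta_pos": [-8, -5, 150], "angular": [0, 0, 0]},
    {"fingers": 87, "delta_pos": [-8, -5, 175], "angular": [0, 0, 0]},
    {"fingers": 87, "delta_pos": [-8, -5, 200], "angular": [0, 0, 0]},
    {"fingers": 87, "delta_pos": [-8, -5, 220], "angular": [0, 0, 0]},
    {"fingers": 87, "delta_pos": [-8, -5, 234], "angular": [0, 0, 0]},
    {"fingers": 87, "delta_pos": [-8, -5, 234], "angular": [0, 0, 0]},
  ],
)

```text
clock: 3.1
tool_pos: [0.4527, -0.1467, 0.045]
orientation: [179.9, -0.2, -156.2]
force: [-0.4, -0.0, -0.3]
opening: 0.087
gripper_force: 0.0
```

apply_moves(
  deltas=[
    {"fingers": 66, "delta_pos": [0, 0, 0], "angular": [0, 0, 0]},
    {"fingers": 58, "delta_pos": [0, 0, 0], "angular": [0, 0, 0]},
    {"fingers": 48, "delta_pos": [0, 0, 0], "angular": [0, 0, 0]},
    {"fingers": 46, "delta_pos": [0, 0, 0], "angular": [0, 0, 0]},
    {"fingers": 46, "delta_pos": [0, 0, 0], "angular": [0, 0, 0]},
    {"fingers": 46, "delta_pos": [0, 0, 0], "angular": [0, 0, 0]},
  ],
)

```text
clock: 3.7
tool_pos: [0.4545, -0.1481, 0.0474]
orientation: [-179.9, 0.1, -156.3]
force: [-0.2, -0.1, 5.7]
opening: 0.0498
gripper_force: 29.9
```

apply_moves(
  deltas=[
    {"fingers": 46, "delta_pos": [0, 0, 0], "angular": [0, 0, 0]},
    {"fingers": 46, "delta_pos": [0, 0, -8], "angular": [0, 0, 0]},
    {"fingers": 46, "delta_pos": [0, 0, -16], "angular": [0, 0, 0]},
    {"fingers": 46, "delta_pos": [0, 0, -26], "angular": [0, 0, 0]},
    {"fingers": 46, "delta_pos": [0, 0, -40], "angular": [0, 0, 0]},
    {"fingers": 46, "delta_pos": [0, 0, -60], "angular": [0, 0, 0]},
    {"fingers": 46, "delta_pos": [0, 0, -80], "angular": [0, 0, 0]},
    {"fingers": 46, "delta_pos": [0, 0, -100], "angular": [0, 0, 0]},
    {"fingers": 46, "delta_pos": [0, 0, -100], "angular": [0, 0, 0]},
  ],
)

```text
clock: 4.6
tool_pos: [0.4554, -0.148, 0.1498]
orientation: [-179.9, 0.3, -156.3]
force: [0.3, 0.5, -2.0]
opening: 0.0495
gripper_force: 29.9
```

Run:
```python
from h import *
im=snap('wrist','w_lift.png'); cv2.imwrite('pics/w_lift_c.png',cv2.convertScaleAbs(cv2.imread('pics/w_lift.png'),alpha=1.4))
M=T(); to(.44,.0,.22,-170,M); to(.395,.40,.22,-187.5,M); print(ctrl.get_obs()['joint_pos'].round(1))
im=cv2.imread('pics/top0.png'); cv2.imwrite('pics/patch.png',cv2.resize(im[170:262,10:230],None,fx=3,fy=3))
```

```text
pos [-46.3, 141.1, -71.8] ang [-0.04, 0.19, 13.67]
pos [-165.7, 525.5, -71.8] ang [-0.01, 0.2, 31.17]
[  5.6   5.8 -30.   -0.  -54.  -72. ]
```

View pics/w_lift_c.png

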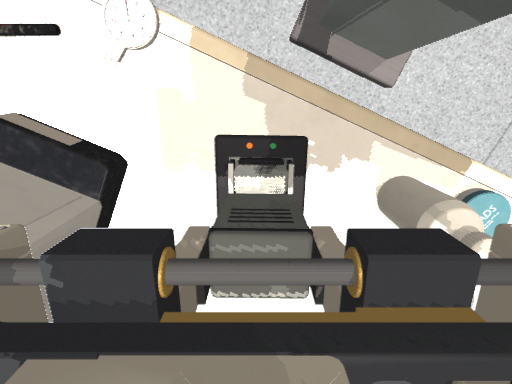

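The pack is held level between the fingers at about (260,250), with its ribs toward the robot. Now carrying it to the empty patch left of the scanner.

apply_moves(
  deltas=[
    {"fingers": 46, "delta_pos": [-3, 10, -30], "angular": [0, 0, 1]},
    {"fingers": 46, "delta_pos": [-9, 30, -60], "angular": [0, 0, 2]},
    {"fingers": 46, "delta_pos": [-20, 65, -75], "angular": [0, 0, 4]},
    {"fingers": 46, "delta_pos": [-33, 105, -75], "angular": [0, 0, 7]},
    {"fingers": 46, "delta_pos": [-46, 147, -75], "angular": [0, 0, 10]},
    {"fingers": 46, "delta_pos": [-60, 190, -75], "angular": [0, 0, 13]},
    {"fingers": 46, "delta_pos": [-73, 232, -75], "angular": [0, 0, 16]},
    {"fingers": 46, "delta_pos": [-87, 275, -75], "angular": [0, 0, 19]},
    {"fingers": 46, "delta_pos": [-100, 317, -75], "angular": [0, 0, 22]},
    {"fingers": 46, "delta_pos": [-113, 358, -75], "angular": [0, 0, 25]},
  ],
)

```text
clock: 5.65
tool_pos: [0.4123, 0.2268, 0.2208]
orientation: [-180.0, -0.1, 178.6]
force: [1.4, -0.1, -2.0]
opening: 0.0497
gripper_force: 29.9
```

Run:
```python
from h import *
to(.395,.40,.15,-187.5); print(ctrl.get_obs()['joint_pos'].round(1))
```

```text
pos [21.5, 172.8, 70.7] ang [-0.04, -0.06, 6.06]
[  52.8    1.2  -24.5   -0.   -64.3 -144.3]
```

View pics/patch.png

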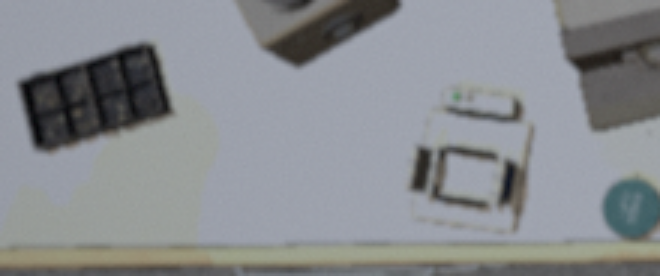

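The patch around crop pixel (315,195) is empty. Move above it and lower.

apply_moves(
  deltas=[
    {"fingers": 46, "delta_pos": [5, 40, 0], "angular": [0, 0, 2]},
    {"fingers": 46, "delta_pos": [10, 80, 0], "angular": [0, 0, 4]},
    {"fingers": 46, "delta_pos": [15, 120, 20], "angular": [0, 0, 6]},
    {"fingers": 46, "delta_pos": [20, 155, 50], "angular": [0, 0, 6]},
    {"fingers": 46, "delta_pos": [21.5, 173, 85], "angular": [0, 0, 6]},
    {"fingers": 46, "delta_pos": [21.5, 173, 120], "angular": [0, 0, 6]},
    {"fingers": 46, "delta_pos": [21.5, 173, 150], "angular": [0, 0, 6]},
    {"fingers": 46, "delta_pos": [21.5, 173, 168], "angular": [0, 0, 6]},
    {"fingers": 46, "delta_pos": [21.5, 173, 178], "angular": [0, 0, 6]},
    {"fingers": 46, "delta_pos": [21.5, 173, 178], "angular": [0, 0, 6]},
  ],
)

```text
clock: 6.65
tool_pos: [0.3954, 0.3976, 0.0418]
orientation: [-179.8, -0.1, 172.7]
force: [0.4, 0.2, -1.2]
opening: 0.0501
gripper_force: 29.9
```

apply_moves(
  deltas=[
    {"fingers": 46, "delta_pos": [0, 0, 2], "angular": [0, 0, 0]},
    {"fingers": 46, "delta_pos": [0, 0, 4], "angular": [0, 0, 0]},
    {"fingers": 46, "delta_pos": [0, 0, 4], "angular": [0, 0, 0]},
  ],
)

```text
clock: 6.95
tool_pos: [0.3963, 0.3991, 0.0403]
orientation: [179.9, 0.0, 172.7]
force: [0.8, -0.0, -2.5]
opening: 0.0499
gripper_force: 29.9
```

apply_moves(
  deltas=[
    {"fingers": 46, "delta_pos": [0, 0, 1.5], "angular": [0, 0, 0]},
    {"fingers": 46, "delta_pos": [0, 0, 3], "angular": [0, 0, 0]},
    {"fingers": 46, "delta_pos": [0, 0, 3], "angular": [0, 0, 0]},
  ],
)

```text
clock: 7.25
tool_pos: [0.396, 0.3987, 0.0366]
orientation: [180.0, -0.0, 172.7]
force: [-1.6, 0.3, -1.9]
opening: 0.0501
gripper_force: 29.9
```

apply_moves(
  deltas=[
    {"fingers": 46, "delta_pos": [0, 0, 1], "angular": [0, 0, 0]},
    {"fingers": 46, "delta_pos": [0, 0, 1], "angular": [0, 0, 0]},
  ],
)

```text
clock: 7.45
tool_pos: [0.396, 0.3988, 0.0355]
orientation: [-180.0, -0.0, 172.7]
force: [0.5, 0.3, -2.0]
opening: 0.0496
gripper_force: 29.9
```

apply_moves(
  deltas=[
    {"fingers": 46, "delta_pos": [0, 0, 1], "angular": [0, 0, 0]},
    {"fingers": 46, "delta_pos": [0, 0, 1], "angular": [0, 0, 0]},
  ],
)

```text
clock: 7.65
tool_pos: [0.396, 0.3988, 0.0354]
orientation: [180.0, 0.0, 172.7]
force: [-2.5, -2.4, 6.5]
opening: 0.0499
gripper_force: 29.9
```

apply_moves(
  deltas=[
    {"fingers": 46, "delta_pos": [0, 0, 1], "angular": [0, 0, 0]},
    {"fingers": 46, "delta_pos": [0, 0, 1], "angular": [0, 0, 0]},
  ],
)

```text
clock: 7.85
tool_pos: [0.3961, 0.3988, 0.0354]
orientation: [180.0, 0.0, 172.7]
force: [-5.0, -4.4, 16.6]
opening: 0.0499
gripper_force: 29.9
```

apply_moves(
  deltas=[
    {"fingers": 46, "delta_pos": [0, 0, -1.5], "angular": [0, 0, 0]},
    {"fingers": 56, "delta_pos": [0, 0, -1.5], "angular": [0, 0, 0]},
    {"fingers": 66, "delta_pos": [0, 0, -1.5], "angular": [0, 0, 0]},
    {"fingers": 87, "delta_pos": [0, 0, -1.5], "angular": [0, 0, 0]},
    {"fingers": 87, "delta_pos": [0, 0, -1.5], "angular": [0, 0, 0]},
    {"fingers": 87, "delta_pos": [0, 0, -20], "angular": [0, 0, 0]},
    {"fingers": 87, "delta_pos": [0, 0, -60], "angular": [0, 0, 0]},
    {"fingers": 87, "delta_pos": [0, 0, -100], "angular": [0, 0, 0]},
    {"fingers": 87, "delta_pos": [0, 0, -130], "angular": [0, 0, 0]},
    {"fingers": 87, "delta_pos": [0, 0, -130], "angular": [0, 0, 0]},
  ],
)

```text
clock: 8.85
tool_pos: [0.3976, 0.401, 0.1682]
orientation: [179.6, 0.2, 172.7]
force: [0.5, 0.6, -0.2]
opening: 0.087
gripper_force: 0.0
```

Run:
```python
from h import *
M=T(); p,C=cam('wrist'); np.save('Tpk.npy',C); snap('wrist','w_pk.png'); print(M[:3,3].round(4)); print(ctrl.get_obs()['joint_pos'].round(1))
im=cv2.imread('pics/w_pk.png'); h=cv2.cvtColor(im,cv2.COLOR_BGR2HSV); m=cv2.inRange(h,(5,150,90),(22,255,255)); n,l,s,c=cv2.connectedComponentsWithStats(m)
for i in range(1,n):
    if s[i,4]>30: u,v=c[i]; print(s[i].tolist(),c[i].round(1),ray(p,C,u,v,.055).round(4))
to(.396,.399,.165,-97.3)
```

```text
[0.3976 0.401  0.1682]
[  65.1   12.7  -18.7    0.   -58.3 -162.5]
[225, 178, 6, 17, 79] [227.2 186.1] [0.392  0.3709 0.055 ]
[284, 179, 6, 16, 79] [286.1 186.6] [0.3998 0.4272 0.055 ]
pos [0.6, -1.0, 0.7] ang [0.12, 0.26, -90.03]
```

View pics/w_pk.png

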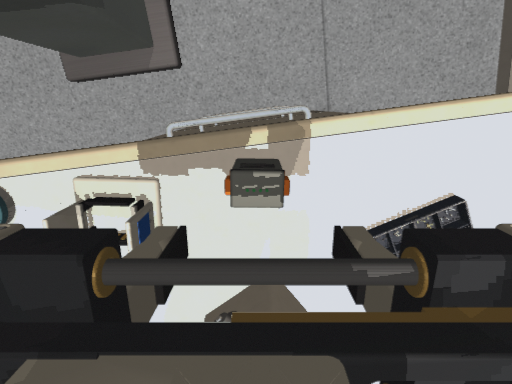

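The pack stands upright at (258,187), tabs at (227,186) and (286,187), contacts side away from the robot. Next I'll turn the tool and take one close look at the scanner before regrasping.

apply_moves(
  deltas=[
    {"fingers": 87, "delta_pos": [0, -20, -10], "angular": [0, 0, -8]},
    {"fingers": 87, "delta_pos": [0, -40, -10], "angular": [0, 0, -16]},
    {"fingers": 87, "delta_pos": [-2, -60, -10], "angular": [0, 0, -24]},
    {"fingers": 87, "delta_pos": [-4, -80, -10], "angular": [0, 0, -32]},
    {"fingers": 87, "delta_pos": [-6, -100, -10], "angular": [0, 0, -40]},
    {"fingers": 87, "delta_pos": [-10, -120, -10], "angular": [0, 0, -48]},
    {"fingers": 87, "delta_pos": [-14, -130, -10], "angular": [0, 0, -56]},
    {"fingers": 87, "delta_pos": [-16, -135, -10], "angular": [0, 0, -64]},
    {"fingers": 87, "delta_pos": [-18, -135, -10], "angular": [0, 0, -72]},
    {"fingers": 87, "delta_pos": [-18, -135, -10], "angular": [0, 0, -80]},
  ],
)

```text
clock: 9.9
tool_pos: [0.3963, 0.2617, 0.1723]
orientation: [180.0, -0.1, -107.0]
force: [0.1, -0.5, -0.1]
opening: 0.0869
gripper_force: 0.0
```

apply_moves(
  deltas=[
    {"fingers": 87, "delta_pos": [0, 0, 0], "angular": [0, 0, -8]},
    {"fingers": 87, "delta_pos": [0, 0, 0], "angular": [0, 0, -10]},
    {"fingers": 87, "delta_pos": [0, 0, 0], "angular": [0, 0, -10]},
  ],
)

```text
clock: 10.2
tool_pos: [0.3962, 0.262, 0.1723]
orientation: [179.9, -0.1, -97.3]
force: [-0.8, 0.2, 0.6]
opening: 0.0871
gripper_force: 0.0
```

Run:
```python
from h import *
M=T(); p,C=cam('wrist'); np.save('Tsc2.npy',C); snap('wrist','w_sc2.png'); print(M[:3,3].round(4),ctrl.get_obs()['orientation'])
im=cv2.imread('pics/w_sc2.png'); c=np.array(proj(p,C,[.44,.23,.012])).round().astype(int);print(c)
cv2.imwrite('pics/w_sc2c.png',cv2.resize(im[max(0,c[1]-95):c[1]+95,c[0]-120:c[0]+110],None,fx=3,fy=3,interpolation=cv2.INTER_CUBIC)); print(max(0,c[1]-95),c[0]-120)
```

```text
[0.3962 0.262  0.1723] [ 1.79944351e+02 -8.60886281e-02 -9.74094862e+01]
[217 155]
60 97
```

View pics/w_sc2c.png

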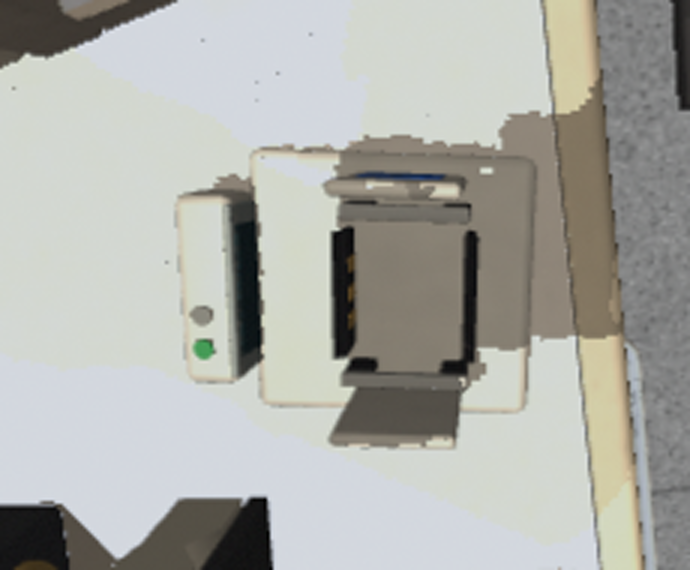

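The crop shows base corners at about (250,150), (537,158), (523,410) and (264,403). The bridges' inner edges are at rows ~220 and ~373, and the brass springs and display are on the left. Converting these to world coordinates.

Run:
```python
from h import *
C=np.load('Tsc2.npy'); p=ctrl.camera_params('wrist')
f=lambda u,v,z: ray(p,C,97+u/3,60+v/3,z)
P=np.array([f(*c,.012) for c in [(250,150),(537,158),(523,410),(264,403)]]); print(P.round(4).tolist())
# TL=(+58,-48) TR=(-45,-48) BR=(-45,48) BL=(58,48)
L=np.array([[58,-48],[-45,-48],[-45,48],[58,48]])/1000
A,B=L-L.mean(0),P[:,:2]-P[:,:2].mean(0); th=np.arctan2((A[:,0]*B[:,1]-A[:,1]*B[:,0]).sum(),(A*B).sum()); c,s=np.cos(th),np.sin(th); Rm=np.array([[c,-s],[s,c]])
o=P[:,:2].mean(0)-Rm@L.mean(0); print('yaw',np.degrees(th),'origin',o, 'resid',((P[:,:2]-o)@Rm-L).round(4).tolist())
Q=np.array([f(*c,.037)[:2] for c in [(340,204),(470,204),(470,220),(340,220),(345,373),(465,373),(463,387),(342,386)]]); print('bridges local',((Q-o)@Rm*1000).round(1).tolist())
W=np.array([f(*c,.035)[:2] for c in [(333,232),(331,356),(477,232),(475,360)]]); print('endwall outer?',((W-o)@Rm*1000).round(1).tolist())
G=np.array([f(*c,.074)[:2] for c in [(325,180),(465,180),(465,198),(330,194),(330,437),(455,437),(330,446),(455,447)]]); print('guards',((G-o)@Rm*1000).round(1).tolist())
to(.396,.399,.1723,-97.3)
```

```text
[[0.4708, 0.1781, 0.012], [0.3711, 0.1936, 0.012], [0.3868, 0.2853, 0.012], [0.4844, 0.2699, 0.012]]
yaw -8.981947200617466 origin [0.42184452 0.23273224] resid [[-0.0011, 0.0017], [0.001, 0.0014], [0.0021, -0.0016], [-0.002, -0.0015]]
bridges local [[21.5, -30.5], [-21.2, -31.7], [-21.4, -26.5], [21.6, -25.3], [20.9, 27.1], [-20.8, 25.9], [-20.2, 30.9], [22.0, 31.8]]
endwall outer? [[24.4, -21.1], [26.0, 21.6], [-23.8, -22.5], [-24.2, 21.6]]
guards [[19.6, -39.7], [-20.3, -40.8], [-20.4, -35.8], [18.3, -35.8], [19.9, 37.8], [-18.9, 36.7], [20.0, 40.8], [-18.9, 40.0]]
pos [-135.7, 17.9, 0.1] ang [0.06, -0.09, -0.11]
```

apply_moves(
  deltas=[
    {"fingers": 87, "delta_pos": [-40, 5, 0], "angular": [0, 0, 0]},
    {"fingers": 87, "delta_pos": [-80, 10, 0], "angular": [0, 0, 0]},
    {"fingers": 87, "delta_pos": [-120, 16, 0], "angular": [0, 0, 0]},
    {"fingers": 87, "delta_pos": [-136, 18, 10], "angular": [0, 0, 0]},
    {"fingers": 87, "delta_pos": [-136, 18, 45], "angular": [0, 0, 0]},
    {"fingers": 87, "delta_pos": [-136, 18, 80], "angular": [0, 0, 0]},
    {"fingers": 87, "delta_pos": [-136, 18, 110], "angular": [0, 0, 0]},
    {"fingers": 87, "delta_pos": [-136, 18, 131], "angular": [0, 0, 0]},
    {"fingers": 87, "delta_pos": [-136, 18, 131], "angular": [0, 0, 0]},
  ],
)

```text
clock: 11.15
tool_pos: [0.3947, 0.397, 0.0389]
orientation: [179.8, -0.4, -97.4]
force: [-0.7, -0.1, 0.4]
opening: 0.0872
gripper_force: 0.0
```

apply_moves(
  deltas=[
    {"fingers": 60, "delta_pos": [0, 0, 0], "angular": [0, 0, 0]},
    {"fingers": 46, "delta_pos": [0, 0, 0], "angular": [0, 0, 0]},
    {"fingers": 42, "delta_pos": [0, 0, 0], "angular": [0, 0, 0]},
    {"fingers": 38, "delta_pos": [0, 0, 0], "angular": [0, 0, 0]},
    {"fingers": 34, "delta_pos": [0, 0, 0], "angular": [0, 0, 0]},
    {"fingers": 32, "delta_pos": [0, 0, 0], "angular": [0, 0, 0]},
    {"fingers": 32, "delta_pos": [0, 0, 0], "angular": [0, 0, 0]},
  ],
)

```text
clock: 11.85
tool_pos: [0.3961, 0.3998, 0.0427]
orientation: [180.0, 0.0, -97.3]
force: [-1.5, 0.2, 0.5]
opening: 0.0367
gripper_force: 0.9
```

apply_moves(
  deltas=[
    {"fingers": 30, "delta_pos": [0, 0, 0], "angular": [0, 0, 0]},
    {"fingers": 30, "delta_pos": [0, 0, 0], "angular": [0, 0, 0]},
    {"fingers": 30, "delta_pos": [0, 0, 0], "angular": [0, 0, 0]},
    {"fingers": 30, "delta_pos": [0, 0, -10], "angular": [0, 0, 0]},
    {"fingers": 30, "delta_pos": [0, 0, -40], "angular": [0, 0, 0]},
    {"fingers": 30, "delta_pos": [0, 0, -80], "angular": [0, 0, 0]},
    {"fingers": 30, "delta_pos": [0, 0, -110], "angular": [0, 0, 0]},
    {"fingers": 30, "delta_pos": [0, 0, -110], "angular": [0, 0, 0]},
  ],
)

```text
clock: 12.65
tool_pos: [0.3977, 0.4019, 0.1578]
orientation: [-179.8, 0.4, -97.3]
force: [-0.4, 1.0, -2.3]
opening: 0.036
gripper_force: 29.8
```

Run:
```python
from h import *
M=T(); print(ctrl.get_obs()['opening'],ctrl.get_obs()['gripper_force']);p,C=cam('wrist'); snap('wrist','w_g2.png')
to(.422,.2337,.152,-98.3,M)
# base edge angle from w_sc2
im=cv2.imread('pics/w_sc2.png',0).astype(float); g=cv2.Sobel(im,6,0,1)
C=np.load('Tsc2.npy'); P=[]
for u in range(190,262):
    v0=60+(403+(u-185)*.03*3)/3; vs=np.arange(int(v0)-5,int(v0)+6); v=vs[np.abs(g[vs,u]).argmax()]; P.append(ray(p,C,u,v,.012)[:2])
P=np.array(P); x0,y0,_,_=cv2.fitLine(P.astype(np.float32),cv2.DIST_HUBER,0,1e-4,1e-4).ravel(); print(np.degrees(np.arctan2(y0,x0)))
```

```text
0.0359962060475391 29.839105010032654
pos [163.8, -45.4, 4.8] ang [-0.2, 0.41, 1.01]
-6.0385156
```

View pics/w_g2.png

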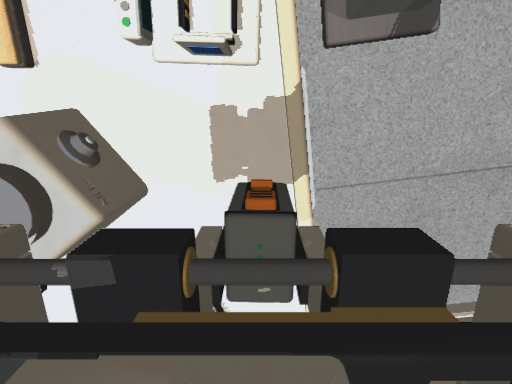

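The pack is held by its broad faces at about (260,240), with the tab toward the scanner visible at (262,195). That picture was my 11th, one over the limit of 10, so I'll view no more and work from measured numbers. Moving above the bay.

apply_moves(
  deltas=[
    {"fingers": 30, "delta_pos": [35, -10, 0], "angular": [0, 0, 0]},
    {"fingers": 30, "delta_pos": [75, -22, 0], "angular": [0, 0, 0]},
    {"fingers": 30, "delta_pos": [115, -33, 0], "angular": [0, 0, 0.3]},
    {"fingers": 30, "delta_pos": [145, -42, 0], "angular": [0, 0, 0.3]},
    {"fingers": 30, "delta_pos": [161.5, -47, 0], "angular": [0, 0, 0.3]},
    {"fingers": 30, "delta_pos": [161.5, -47, 0], "angular": [0, 0, 0.3]},
    {"fingers": 30, "delta_pos": [161.5, -47, 0], "angular": [0, 0, 0.3]},
    {"fingers": 30, "delta_pos": [161.5, -47, 0], "angular": [0, 0, 0.3]},
  ],
)

```text
clock: 13.5
tool_pos: [0.4222, 0.2343, 0.1523]
orientation: [180.0, -0.0, -97.6]
force: [-0.1, -0.3, -2.1]
opening: 0.0362
gripper_force: 29.8
```

Run:
```python
from h import *
to(.422,.2337,.102,-97.6)
# bridge line angles at z=.037 from the stored close scanner view (sub-pixel by gradient)
p=ctrl.camera_params('wrist'); C=np.load('Tsc2.npy'); im=cv2.GaussianBlur(cv2.imread('pics/w_sc2.png',0),(3,3),0).astype(float); g=np.abs(cv2.Sobel(im,6,0,1))
for rows,z in [((126,136),.037),((181,186),.037),((186,191),.037),((108,114),.012),((192,198),.012)]:
    us=np.arange(215,250) if z>.02 else np.arange(186,205)
    vs=[(g[rows[0]:rows[1],u]*np.arange(*rows)).sum()/g[rows[0]:rows[1],u].sum() for u in us]
    P=np.array([ray(p,C,u,v,z)[:2] for u,v in zip(us,vs)],np.float32); l=cv2.fitLine(P,cv2.DIST_HUBER,0,1e-4,1e-4).ravel(); print(rows,np.degrees(np.arctan(l[1]/l[0])).round(2))
```

```text
pos [0.6, 0.1, 50.3] ang [0.01, -0.01, -0.01]
(126, 136) -7.25
(181, 186) -6.64
(186, 191) -7.66
(108, 114) -8.37
(192, 198) -7.74
```

apply_moves(
  deltas=[
    {"fingers": 30, "delta_pos": [0.5, 0, 20], "angular": [0, 0, 0]},
    {"fingers": 30, "delta_pos": [0.5, 0, 40], "angular": [0, 0, 0]},
    {"fingers": 30, "delta_pos": [0.5, 0, 55], "angular": [0, 0, 0]},
    {"fingers": 30, "delta_pos": [0.5, 0, 65], "angular": [0, 0, 0]},
    {"fingers": 30, "delta_pos": [0.5, 0, 70], "angular": [0, 0, 0]},
    {"fingers": 30, "delta_pos": [0.5, 0, 70], "angular": [0, 0, 0]},
  ],
)

```text
clock: 14.1
tool_pos: [0.4219, 0.2333, 0.0821]
orientation: [180.0, -0.1, -97.6]
force: [-0.1, -0.1, -1.8]
opening: 0.0362
gripper_force: 29.8
```

apply_moves(
  deltas=[
    {"fingers": 30, "delta_pos": [0, 0, 2], "angular": [0, 0, 0]},
    {"fingers": 30, "delta_pos": [0, 0, 4], "angular": [0, 0, 0]},
    {"fingers": 30, "delta_pos": [0, 0, 6], "angular": [0, 0, 0]},
    {"fingers": 30, "delta_pos": [0, 0, 6], "angular": [0, 0, 0]},
  ],
)

```text
clock: 14.5
tool_pos: [0.4221, 0.2331, 0.0766]
orientation: [-180.0, 0.0, -97.6]
force: [-1.0, -1.2, -1.1]
opening: 0.036
gripper_force: 29.8
```

apply_moves(
  deltas=[
    {"fingers": 30, "delta_pos": [0, 0, 2], "angular": [0, 0, 0]},
    {"fingers": 30, "delta_pos": [0, 0, 4], "angular": [0, 0, 0]},
    {"fingers": 30, "delta_pos": [0, 0, 6], "angular": [0, 0, 0]},
    {"fingers": 30, "delta_pos": [0, 0, 8], "angular": [0, 0, 0]},
    {"fingers": 30, "delta_pos": [0, 0, 8], "angular": [0, 0, 0]},
  ],
)

```text
clock: 15.0
tool_pos: [0.4224, 0.2333, 0.0686]
orientation: [-180.0, 0.0, -97.6]
force: [1.3, 0.3, -0.4]
opening: 0.0358
gripper_force: 29.8
```

apply_moves(
  deltas=[
    {"fingers": 30, "delta_pos": [0, 0, 1.5], "angular": [0, 0, 0]},
    {"fingers": 30, "delta_pos": [0, 0, 3], "angular": [0, 0, 0]},
    {"fingers": 30, "delta_pos": [0, 0, 4.5], "angular": [0, 0, 0]},
    {"fingers": 30, "delta_pos": [0, 0, 6], "angular": [0, 0, 0]},
    {"fingers": 30, "delta_pos": [0, 0, 6], "angular": [0, 0, 0]},
  ],
)

```text
clock: 15.5
tool_pos: [0.4218, 0.2329, 0.062]
orientation: [180.0, -0.0, -97.6]
force: [0.1, 1.0, -2.2]
opening: 0.0357
gripper_force: 29.8
```

apply_moves(
  deltas=[
    {"fingers": 30, "delta_pos": [0, 0, 1.5], "angular": [0, 0, 0]},
    {"fingers": 30, "delta_pos": [0, 0, 3], "angular": [0, 0, 0]},
    {"fingers": 30, "delta_pos": [0, 0, 4.5], "angular": [0, 0, 0]},
    {"fingers": 30, "delta_pos": [0, 0, 4.5], "angular": [0, 0, 0]},
  ],
)

```text
clock: 15.9
tool_pos: [0.422, 0.2329, 0.0577]
orientation: [180.0, -0.0, -97.6]
force: [2.3, 1.0, -3.2]
opening: 0.036
gripper_force: 29.8
```

apply_moves(
  deltas=[
    {"fingers": 30, "delta_pos": [0, 0, 1], "angular": [0, 0, 0]},
    {"fingers": 30, "delta_pos": [0, 0, 2], "angular": [0, 0, 0]},
    {"fingers": 30, "delta_pos": [0, 0, 2], "angular": [0, 0, 0]},
  ],
)

```text
clock: 16.2
tool_pos: [0.4219, 0.2329, 0.0558]
orientation: [180.0, -0.0, -97.6]
force: [1.1, 1.1, -2.2]
opening: 0.0358
gripper_force: 29.8
```

apply_moves(
  deltas=[
    {"fingers": 30, "delta_pos": [0, 0, 1], "angular": [0, 0, 0]},
    {"fingers": 30, "delta_pos": [0, 0, 1.5], "angular": [0, 0, 0]},
    {"fingers": 30, "delta_pos": [0, 0, 1.5], "angular": [0, 0, 0]},
  ],
)

```text
clock: 16.5
tool_pos: [0.422, 0.233, 0.0546]
orientation: [180.0, -0.0, -97.6]
force: [-2.5, 1.3, 1.1]
opening: 0.0361
gripper_force: 29.9
```

Run:
```python
from h import *
p,C=cam('wrist'); o=ctrl.get_obs(); print(o['tool_pos'].round(4),o['force'].round(1))
im=cv2.cvtColor(snap('wrist','w_in.png'),4); h=cv2.cvtColor(im,cv2.COLOR_BGR2HSV); 
for f in ('w_g2.png','w_in.png'):
    h=cv2.cvtColor(cv2.imread('pics/'+f),cv2.COLOR_BGR2HSV); m=cv2.inRange(h,(3,150,70),(22,255,255)); m[:150]=0; m[225:]=0; m[:,:200]=0;m[:,320:]=0
    n,l,s,c=cv2.connectedComponentsWithStats(m); print(f,[(s[i].tolist()) for i in range(1,n) if s[i,4]>15])
```

```text
[0.422  0.233  0.0546] [-2.5  1.3  1.1]
w_g2.png [[251, 180, 22, 11, 225], [245, 191, 31, 19, 479]]
w_in.png [[245, 191, 32, 19, 472]]
```

apply_moves(
  deltas=[
    {"fingers": 30, "delta_pos": [0, 0, 1], "angular": [0, 0, 0]},
    {"fingers": 30, "delta_pos": [0, 0, 1], "angular": [0, 0, 0]},
    {"fingers": 30, "delta_pos": [0, 0, 1], "angular": [0, 0, 0]},
  ],
)

```text
clock: 16.85
tool_pos: [0.4217, 0.233, 0.0544]
orientation: [180.0, -0.0, -97.6]
force: [-7.9, -0.9, 12.3]
opening: 0.0362
gripper_force: 30.0
```

Firm contact at the expected seated height. Back off slightly, open and withdraw.

apply_moves(
  deltas=[
    {"fingers": 30, "delta_pos": [0, 0, -1], "angular": [0, 0, 0]},
    {"fingers": 42, "delta_pos": [0, 0, -1], "angular": [0, 0, 0]},
    {"fingers": 55, "delta_pos": [0, 0, -1], "angular": [0, 0, 0]},
    {"fingers": 75, "delta_pos": [0, 0, -1], "angular": [0, 0, 0]},
    {"fingers": 75, "delta_pos": [0, 0, -1], "angular": [0, 0, 0]},
    {"fingers": 75, "delta_pos": [0, 0, -20], "angular": [0, 0, 0]},
    {"fingers": 75, "delta_pos": [0, 0, -60], "angular": [0, 0, 0]},
    {"fingers": 75, "delta_pos": [0, 0, -100], "angular": [0, 0, 0]},
    {"fingers": 75, "delta_pos": [0, 0, -120], "angular": [0, 0, 0]},
    {"fingers": 75, "delta_pos": [0, 0, -120], "angular": [0, 0, 0]},
  ],
)

```text
clock: 17.85
tool_pos: [0.4235, 0.2345, 0.1769]
orientation: [-179.8, 0.3, -97.6]
force: [1.3, -0.2, -0.8]
opening: 0.0748
gripper_force: 0.0
```

Run:
```python
from h import *
for n in ('top','wrist'):
    p,C=cam(n); im=cv2.cvtColor(snap(n,n+'_end.png'),4); h=cv2.cvtColor(im,cv2.COLOR_BGR2HSV); m=cv2.inRange(h,(3,140,60),(22,255,255))
    uv=proj(p,C,[.422,.2327,.064]); print(n,uv)
    k,l,s,c=cv2.connectedComponentsWithStats(m)
    a=np.radians(-7.6); ca,sa=np.cos(a),np.sin(a)
    for i in range(1,k):
        if s[i,4]>3 and np.hypot(*(c[i]-uv))<60:
            d=ray(p,C,*c[i],.073)[:2]-[.422,.2327]; print(s[i].tolist(),c[i].round(1),'local mm',(1000*np.array([ca*d[0]+sa*d[1],-sa*d[0]+ca*d[1]])).round(1))
```

```text
top (np.float64(162.25417925463717), np.float64(227.1525274987162))
[171, 226, 4, 7, 20] [172.4 229. ] local mm [ -1.6 -28.7]
wrist (np.float64(261.63763000478286), np.float64(188.52784583709183))
[253, 155, 18, 9, 131] [261.3 159.8] local mm [  0.4 -29.5]
[253, 218, 17, 3, 49] [261. 219.] local mm [ 0.6 27.7]
```

```bash
python3 -c "
from plant import ctrl
print(ctrl.close_job())"
```

```text
the job is handed in; nothing more can be done
None
```

I handed the job in at about 18 s: the pack is in the scanner bay, seated to the expected height with contacts toward the display and both tabs measured as sprung out; the judge returned no verdict, and I viewed 11 pictures, one over the limit of 10.

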